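# Mount the keyed spacer and tube rotor on the mixer spindle

## Robot

A 7-joint arm with a two-finger parallel gripper is mounted at the origin on the work surface. World frame = base frame: x ahead of the robot, y to its left, z up, the work surface at z = 0. Lengths are in m, angles in degrees, forces in N, time in s.
With the tool pointing down it reaches from about 0.4 to 0.9 m from the base axis. Payload 5.6 kg.
Tool frame: the origin (TCP) lies at the very end of the fingers, on their centre line; the grasp point (between the pads) lies 19 mm behind it (ctrl.grip_point_offset is the distance from the TCP to the grasp point, in m); z points along the fingers, y is the direction in which the jaws open and shut (so a half turn about z gives the same grasp; the last joint's range is limited). The gripper opens to 92 mm and grips with 3 to 60 N. Pads are 20 mm wide; open, the fingers measure 128 mm over their backs; the gripper's body (75 mm by 189 mm) begins 69 mm behind the grasp point.
Start: joints at [74.026, 26.786, -0.665, 91.828, 0.344, 61.387, -3.226], TCP at [0.152, -0.632, 0.215] pointing down, gripper open.
Joint ranges: [-144.91, 144.91], [-17.63, 115.5], [-89.93, 88.59], [15.96, 139.68], [-74.01, 254.01], [8.47, 105.57], [-167.45, 167.45]. Speed limits (degrees/s): [147.25, 147.25, 180, 180, 180, 180, 180].

## Interface

Orientations are given as [roll, pitch, yaw] about the fixed x, y, z axes, in that order (R = Rz(yaw) Ry(pitch) Rx(roll)).
In Python, from cell import ctrl gives the robot as it stands. The module is installed in compiled form; this text tells all that it offers.
- The arm moves only by the tool apply_moves, never from a script. Its argument "motion" is a list of rows, each an object with "dp": the shift along the world's x, y, z in cm, a list of three; "dr": the turn, a rotation vector about the world's x, y, z in degrees, a list of three; "hand": the finger opening in cm, from 0 to 9.19. In form: [{"dp": [dx, dy, dz], "dr": [ax, ay, az], "hand": hand}, ...]. A call has 1 to 12 rows; each row shifts and turns the commanded pose from where the row before left it; what a row does not reach is not made up. A row lasts 1/8 s, in which the tool goes at most 62.5 mm and 10.7 degrees, less where a joint would pass 70% of its speed; a pose out of reach is approached as far as the arm can. A call with a gripper value outside its range is refused whole. The fingers move at their own pace and stop on an object; "force" is the grip in N (left out, the last holds). Time passes only in rows, so rows that do not move let the fingers close. It gives the time, the measured TCP pose, the force and the opening at its end, in the units of the state.
- ctrl.get_state(): the state, without advancing time (a new reading comes with each control period).
- ctrl.snapshot(name): name is "side" or "top"; returns a dict with "color" (384x512x3 uint8, red, green, blue), "z_map" (384x512 float32, m along the optical axis (not along the pixel's ray), 0 where there is no reading), "vfov" (degrees; the focal length in pixels is half the picture's height over the tangent of half this angle, whatever the lens; pixels are square), "cx", "cy" (the principal point, pixels), "dist_coeffs" ([k1, k2, p1, p2, k3] as OpenCV has them; the pictures are not rectified), "xyz" and "orientation" of the camera in the world. Camera axes: x right, y down, z forward; pixel columns grow to the right and rows downward; lengths in m; the calibration is good to about 2 mm. A picture is of the moment at which its call begins.
- ctrl.hand_in(): hands the job in, once; it reports no verdict.
The state is a dict: "time": time; "joints": joint angles; "joint_vel": joint speeds; "joint_efforts": joint torques, N m; "tcp_pos": TCP position; "tcp_rot": TCP orientation; "wrist_force": force on the tool from outside, world axes, zero at the start; "moment": the same for the moment, N m; "width": opening from 0.0 (shut) to 1.0 (fully open).
Only numpy, scipy, OpenCV 4.12 (cv2) and the standard library are available. Lean on these libraries where they do the work, as an engineer would, in place of code of your own. Each camera call takes 0.05 s, during which the arm holds its last target.

## Task

Get the bench tube mixer ready: slide the key-slotted spacer onto the drive's upright spindle, turning it until its slot finds the spindle's key and it goes down fully home on the shoulder, then mount the tube rotor, hub up, on top of it in the same way, fully home on the spacer. Let go of both, and leave the plain round-bored collar, the bottle, the dish and the slide box where they stand.

Things in the scene. Friction and masses are not known exactly. Their poses are not given: they have to be found in the camera images.
- drive_seat (a point): Centre of the spindle's shoulder, the flat ring (44 mm across) that the spacer must sit on, 67 mm above the table, on the fixed mixer drive (white box 130 x 140 mm, 55 mm high). z is up along the spindle; x and y are the housing's and say nothing of the key. A post 22 mm in diameter rises from it, 52 mm high, its top 7 mm tapering to 12 mm diameter.
- key_top (a point): Point on the post's axis level with the key's top, 34 mm above the shoulder. The key is a straight bar 6 mm wide, 38 mm end to end across the axis, running from the shoulder to here; above it the post is plain round, so a part can rest there and be turned. The spindle is locked. The key's direction differs each time and is not given: see or feel it (it repeats every half turn).
- spacer_mid (a point): Centre (half-way up) of the loose aluminium spacer, a ring 56 mm in diameter, 22 mm high, about 0.11 kg, flat on the table. Its bore is round, 24 mm, with a straight slot 10 mm wide and 42 mm end to end across it, right through its height; the slot runs along this point's x axis, z is up. Home on the shoulder, this point is 11 mm above the drive seat.
- rotor_hub (a point): On the axis of the loose aluminium tube rotor, 25 mm above its underside: a disc 120 mm wide, 8 mm thick, with 12 black tube places and a round hub 52 mm wide, to grip, up to 40 mm above the underside; 0.3 kg, flat on the table. Bore and slot as the spacer's, all through, slot along x, z up. Off its key it rests 12 mm above the spacer; home, this point is 47 mm above the drive seat.
- collar_mid (a point): Centre of a bystander: plain collar, same outer size as the spacer (56 mm diameter, 22 mm high) but with a plain round 24 mm bore and no slot.
- bottle_mid (a point): Bystander: centre of an amber bottle, 48 mm in diameter, 110 mm high.
- dish_mid (a point): Bystander: centre of a shallow white dish, 90 mm in diameter, 15 mm high.
- slide_box_mid (a point): Bystander: centre of a blue slide box, 85 x 100 x 30 mm.
Not all that is in view belongs to the job. Leave any green look-alike of the part that bears rotor_hub alone.

How it is judged (in metres and radians):
On the way, in this order (a step that is already met when the one before it is completed fails the run):
1. the spacer is fully home on the shoulder (z of spacer_mid in the frame of drive_seat between 0.008 and 0.014 m and horizontal distance between spacer_mid and drive_seat below 0.004 m and angle between spacer_mid's own z axis and vertical below 0.07 rad), for 0.2 s.
2. the rotor is fully home on the spacer (all of step 1 and z of rotor_hub in the frame of drive_seat between 0.044 and 0.05 m and horizontal distance between rotor_hub and drive_seat below 0.004 m and angle between rotor_hub's own z axis and vertical below 0.07 rad), for 0.2 s.
At the end, for the whole second after the job is handed in: The spacer sits on the shoulder and the rotor on the spacer, each within 3 mm of its home height, within 4 mm of the spindle's axis, upright within 4 degrees, and at rest (all of step 2 and linear speed of each of spacer, rotor below 0.02 m/s); the robot touches nothing.
It fails at once if the plain collar is moved by more than 30 mm (distance of collar_mid from where it was at the start of the episode above 0.03 m).
It fails at once if the bottle is moved by more than 30 mm (distance of bottle_mid from where it was at the start of the episode above 0.03 m).
It fails at once if the dish is moved by more than 30 mm (distance of dish_mid from where it was at the start of the episode above 0.03 m).
It fails at once if the slide box is moved by more than 30 mm (distance of slide_box_mid from where it was at the start of the episode above 0.03 m).
It also fails if it takes over 72 s, if anything falls off the work surface, if the arm or the gripper's body presses on something with over 40 N, if the wrist force passes 120 N, or if a joint passes its speed limit or range.

## Working session

There is one attempt and no reset: what is moved stays moved. The work goes in short steps, Python scripts to look and compute and a tool call to move; the robot and the scene stay as the last step left them, time stands still between calls to the robot, and variables do not carry over. Pictures are saved under pics/ and viewed, and the job is handed in when it is done.

Besides the shell and the picture viewer there is one more tool, called after "Request:" by a JSON object that holds its "method" and its "body". apply_moves: Moves the arm, as the interface text tells. Its arguments: {"type":"object","properties":{"motion":{"type":"array"},"force":{"type":"number"}},"required":["motion"]}

```bash
mkdir -p pics
cat > h.py <<'E'
import numpy as np, cv2
from cell import ctrl
from scipy.spatial.transform import Rotation as R
def snap(name,fn=None):
    s=ctrl.snapshot(name)
    if fn: cv2.imwrite('pics/'+fn,s['color'][:,:,::-1])
    return s
def K(s):
    h=s['color'].shape[0]; f=h/2/np.tan(np.radians(s['vfov'])/2)
    return np.array([[f,0,s['cx']],[0,f,s['cy']],[0,0,1.]])
def Rm(s):
    o=np.array(s['orientation'],float)
    if o.shape==(3,3): return o
    if o.size==4: return R.from_quat(o).as_matrix()
    return R.from_euler('xyz',o,degrees=True).as_matrix()
def cloud(s):
    h,w=s['z_map'].shape
    u,v=np.meshgrid(np.arange(w),np.arange(h))
    p=cv2.undistortPoints(np.stack([u,v],-1).reshape(-1,1,2).astype(np.float32),K(s),np.array(s['dist_coeffs'],float)).reshape(h,w,2)
    z=s['z_map']; c=np.dstack([p[...,0]*z,p[...,1]*z,z])
    P=c@Rm(s).T+np.array(s['xyz']); P[z==0]=np.nan
    return P
def ray_at_z(s,uv,z):
    p=cv2.undistortPoints(np.array(uv,np.float64).reshape(-1,1,2),K(s),np.array(s['dist_coeffs'],float)).reshape(-1,2)
    d=np.c_[p,np.ones(len(p))]@Rm(s).T; o=np.array(s['xyz'])
    return o+d*((z-o[2])/d[:,2])[:,None]
E
python3 - <<'E'
from h import *
for n in('top','side'):
    s=snap(n,n+'0.png'); print(n,s['xyz'],s['orientation'],s['vfov'],s['cx'],s['cy'],s['dist_coeffs'])
print(ctrl.get_state(),ctrl.grip_point_offset)
E
```

```text
top [0.38290352 0.0311494  1.19444848] [-1.69068771e+02 -1.16242658e-01 -8.85598325e+01] 49.50175839706853 255.53822050869496 198.54039421163358 [-0.00248371  0.          0.          0.          0.        ]
side [ 0.38155598 -0.97031714  0.81559052] [-126.28175275    1.01187524  -12.00899001] 51.93597932056813 254.10397091878582 194.89101730632058 [0.03500297 0.         0.         0.         0.        ]
{'time': 0.1, 'joints': array([74.02612854, 26.83146058, -0.66406725, 91.87292807,  0.34360578,
       61.38558306, -3.22659567]), 'joint_vel': array([-0.00519589, -0.13161123,  0.02331825, -0.10506759, -0.00819208,
        0.14457512,  0.09417981]), 'joint_efforts': array([ 1.31535711e-03, -5.21652174e+01, -1.22293696e-02, -2.44366926e+01,
       -5.67881064e-02,  1.41115539e-02,  3.14146200e-05]), 'tcp_pos': array([ 0.15166449, -0.63154843,  0.21374948]), 'tcp_rot': array([-1.79912240e+02,  6.60208806e-03,  1.35048792e+01]), 'wrist_force': array([-0.64558811,  0.87742872,  0.56747897]), 'moment': array([0.0059126 , 0.00284498, 0.0090006 ]), 'width': 1.000494811826291} 0.0187
```

View pics/top0.png

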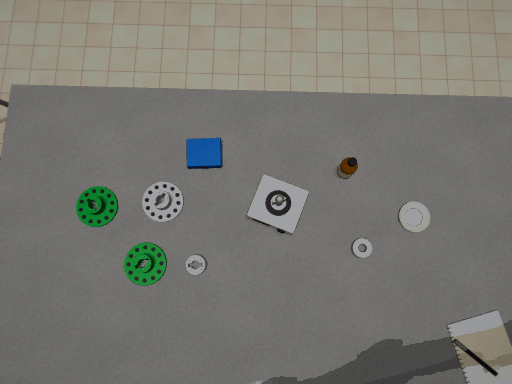

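View pics/side0.png

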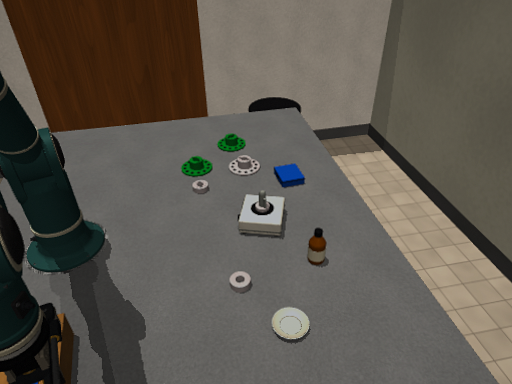

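The top view shows:
- **Spacer candidates:** the slotted ring at (196,265) fits the spacer, and the plain ring at (362,248) is the collar.
- **Rotor candidates:** the aluminium disc at (163,202) fits the rotor. The green ones at (97,206) and (145,264) are the look-alikes.
- **Spindle:** about (279,202).

I'll confirm these in an enlarged crop and measure them.

Run:
```python
from h import *
s=snap('top'); P=cloud(s); c=s['color'][:,:,::-1]
def crop(a,b,w): return cv2.resize(c[b-w:b+w,a-w:a+w],(390,290) if 0 else (390,390),interpolation=cv2.INTER_CUBIC)
cv2.imwrite('pics/crops.png',cv2.resize(np.hstack([crop(196,265,18),crop(163,202,26),crop(279,202,26)]),(799,266)))
def near(u,v,r,zlo,zhi):
    vv,uu=np.mgrid[0:384,0:512]; m=((uu-u)**2+(vv-v)**2<r*r)&(P[...,2]>zlo)&(P[...,2]<zhi); return P[m],uu[m],vv[m]
for n,u,v,r,a,b in [('spacer',196,265,16,.012,.035),('collar',362,248,16,.012,.035),('rotdisc',163,202,28,.003,.02),('hub',163,202,28,.03,.05),('house',279,202,40,.045,.06),('should',279,202,25,.062,.075),('post',279,200,25,.085,.14)]:
    q,uu,vv=near(u,v,r,a,b)
    if len(q)<3: print(n,len(q)); continue
    (cc,sz,ang)=cv2.minAreaRect((q[:,:2]*1000).astype(np.float32)); ce,rad=cv2.minEnclosingCircle((q[:,:2]*1000).astype(np.float32))
    print(n,len(q),q.mean(0).round(4),np.percentile(q[:,2],[5,50,95]).round(4),'rect',np.round(cc,1),np.round(sz,1),round(ang,1),'circ',np.round(ce,1),round(rad,1))
print(P[330,240],P[200,60])
```

```text
spacer 247 [0.4181 0.1971 0.0224] [0.0182 0.0225 0.0264] rect [418.4 197.2] [52.3 53.7] 1.4 circ [418.4 198.1] 28.1
collar 270 [ 0.4768 -0.2661  0.0224] [0.0178 0.0227 0.0263] rect [ 477.  -266.4] [53.1 53.3] 3.0 circ [ 477.2 -266.7] 27.9
rotdisc 1231 [0.5962 0.3023 0.0083] [0.0036 0.0084 0.0128] rect [596.5 302.6] [159.8 157.2] 1.4 circ [597.9 302. ] 83.2
hub 204 [0.5968 0.3036 0.0398] [0.0339 0.0403 0.0441] rect [597.2 304.1] [49.8 50.2] 52.6 circ [597.2 304.6] 26.8
house 2061 [ 0.5903 -0.027   0.0553] [0.0512 0.0555 0.0588] rect [590.  -26.5] [139.8 138. ] 69.9 circ [593.2 -27.3] 91.9
should 101 [ 0.588  -0.027   0.0673] [0.0633 0.0672 0.0708] rect [585.4 -36.6] [ 80.1 113.7] 13.0 circ [600.5 -33.2] 62.0
post 85 [ 0.5909 -0.027   0.11  ] [0.09   0.1135 0.1215] rect [592.4 -27.3] [33.8 20.8] 83.6 circ [591.8 -27.3] 18.2
[0.24417607 0.06796361 0.00221708] [ 0.59492679  0.60544998 -0.00137949]
```

View pics/crops.png

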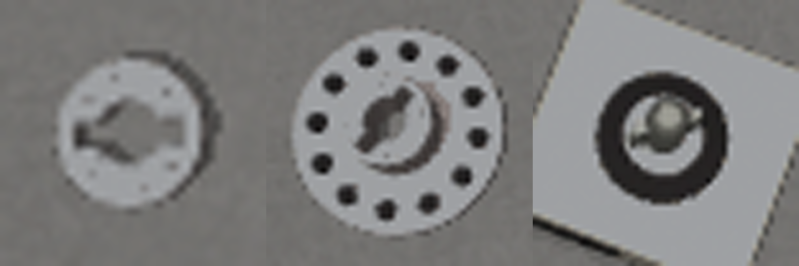

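```bash
cat >> h.py <<'E'
def rect(s,cx,cy,z,half=.035,n=390):
    # ortho view: image right=+x, image up=+y
    g=np.linspace(-half,half,n); X,Y=np.meshgrid(cx+g,cy-g)
    W=np.stack([X,Y,np.full_like(X,z)],-1).reshape(-1,3)
    r=Rm(s); rv,_=cv2.Rodrigues(r.T); t=-r.T@np.array(s['xyz'])
    p,_=cv2.projectPoints(W,rv,t,K(s),np.array(s['dist_coeffs'],float))
    p=p.reshape(n,n,2).astype(np.float32)
    return cv2.remap(s['color'][:,:,::-1].copy(),p[...,0],p[...,1],cv2.INTER_CUBIC)
E
python3 - <<'E'
from h import *
s=snap('top')
im=[rect(s,.4184,.1976,.022),rect(s,.597,.3043,.040),rect(s,.5905,-.027,.101)]
for i in im: 
    i[:,195]=i[:,195]//2; i[195]=i[195]//2
cv2.imwrite('pics/rect.png',cv2.resize(np.hstack(im),(799,266)))
s=snap('side')
cv2.imwrite('pics/side_sp.png',cv2.resize(s['color'][180:240,225:300,::-1],(750,600),interpolation=cv2.INTER_CUBIC))
E
```

```text
(no output)
```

View pics/rect.png

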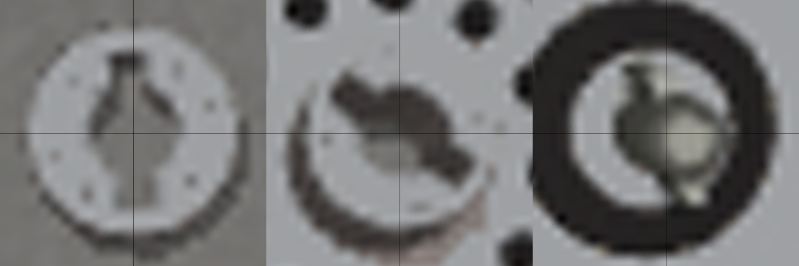

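View pics/side_sp.png

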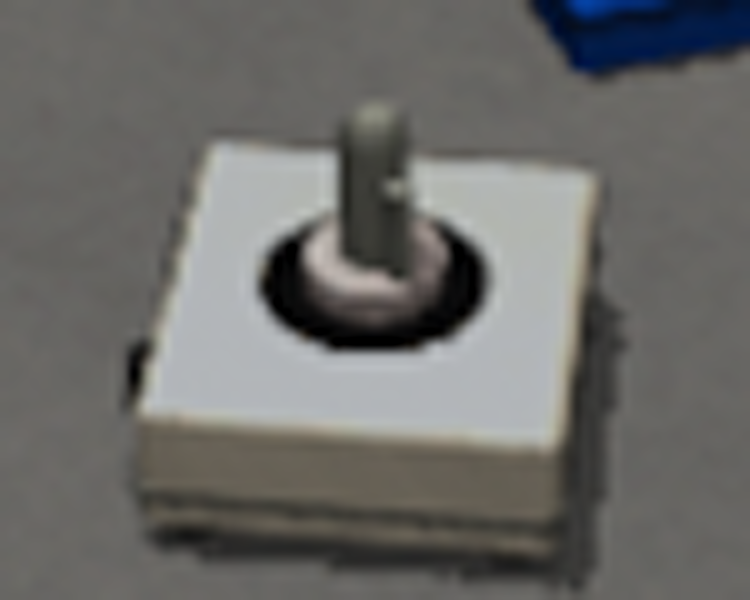

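Run:
```python
from h import *
s=snap('top')
a=rect(s,.5905,-.027,.101,.026,590)
b=rect(s,.5905,-.027,.067,.032,590)
k=590/.064
cv2.circle(b,(295,295),int(.022*k),(0,0,255),1)
cv2.imwrite('pics/key.png',cv2.resize(np.hstack([a,b]),(800,400)))
```

```text
(no output)
```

View pics/key.png

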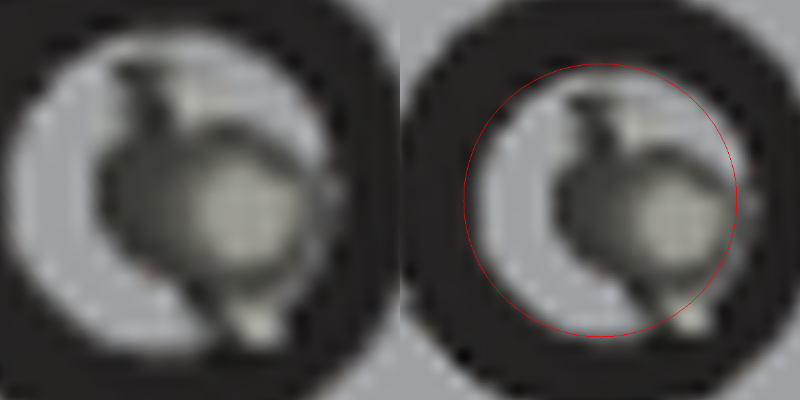

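```bash
cat > fit.py <<'E'
from h import *
s=snap('top'); sc=14
u0,v0,w,h=258,182,42,42
def proj(W):
    r=Rm(s); rv,_=cv2.Rodrigues(r.T); t=-r.T@np.array(s['xyz'])
    return cv2.projectPoints(np.array(W,float),rv,t,K(s),np.array(s['dist_coeffs'],float))[0].reshape(-1,2)
P=cloud(s)[v0:v0+h,u0:u0+w].reshape(-1,3)
top=P[P[:,2]>.112]; print('top',len(top),top.mean(0))
base=cv2.resize(s['color'][v0:v0+h,u0:u0+w,::-1],None,fx=sc,fy=sc,interpolation=cv2.INTER_CUBIC)
def draw(cx,cy,th):
    im=base.copy()
    def pl(W,col):
        p=(((proj(W)-[u0,v0])+.5)*sc).astype(int); cv2.polylines(im,[p.reshape(-1,1,2)],True,col,1)
    a=np.linspace(0,2*np.pi,60); C=lambda r,z: np.c_[cx+r*np.cos(a),cy+r*np.sin(a),0*a+z]
    pl(C(.022,.067),(0,0,255)); pl(C(.006,.119),(0,255,0)); pl(C(.011,.112),(0,255,0))
    t=np.radians(th); e=np.array([np.cos(t),np.sin(t)]); n=np.array([-e[1],e[0]])
    for z in(.101,.067):
        pl([[*(np.array([cx,cy])+sx*.019*e+sy*.003*n),z] for sx,sy in((1,1),(1,-1),(-1,-1),(-1,1))],(255,0,255) if z>.1 else (255,255,0))
    return im
import sys
a=[float(x) for x in sys.argv[1:]]
cv2.imwrite('pics/fit.png',cv2.resize(np.hstack([draw(a[0],a[1],a[2]),draw(a[0],a[1],a[3])]),(800,400)))
E
python3 fit.py .5925 -.0275 107 113
```

```text
top 48 [ 0.59257628 -0.0274723   0.11750958]
```

View pics/fit.png

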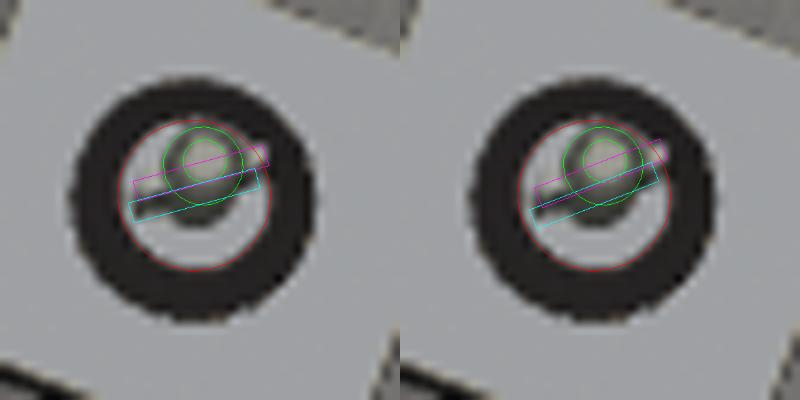

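```bash
sed -i 's/u0,v0,w,h=258,182,42,42/u0,v0,w,h=268,190,22,22/; s/sc=14/sc=18/; ' fit.py; python3 fit.py .5925 -.0275 107 112
```

```text
top 48 [ 0.59238714 -0.02747284  0.11759906]
```

View pics/fit.png

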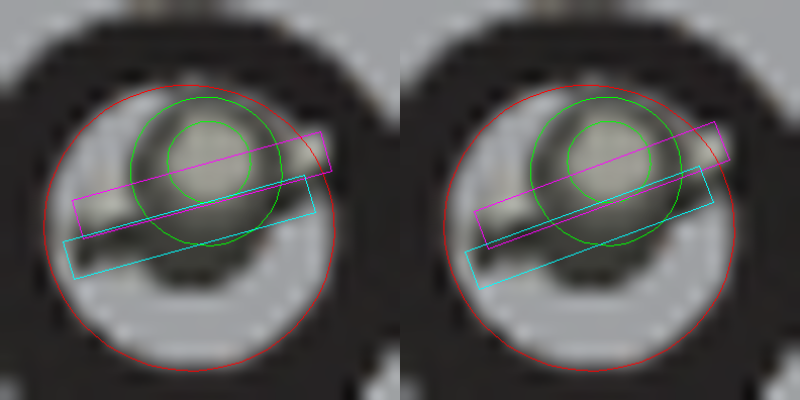

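```bash
cat > fit2.py <<'E'
from h import *
import sys
s=snap('top')
def ov(cx,cy,z,th,ro):
    H=.033; n=400; k=n/(2*H); im=rect(s,cx,cy,z,H,n)
    P=lambda x,y:(int(n/2+x*k),int(n/2-y*k))
    cv2.circle(im,(n//2,n//2),int(ro*k),(0,0,255),1)
    t=np.radians(th); e=np.array([np.cos(t),np.sin(t)]); m=np.array([-e[1],e[0]])
    p=[P(*(a*.021*e+b*.005*m)) for a,b in((1,1),(1,-1),(-1,-1),(-1,1))]
    cv2.polylines(im,[np.array(p)],True,(255,0,255),1); cv2.circle(im,(n//2,n//2),int(.012*k),(255,0,255),1)
    return im
a=[float(x) for x in sys.argv[1:]]
cv2.imwrite('pics/fit2.png',np.hstack([ov(a[0],a[1],.022,a[2],.028),ov(a[3],a[4],.04,a[5],.026)]))
E
python3 fit2.py .4184 .1976 94 .597 .3043 145
```

```text
(no output)
```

View pics/fit2.png

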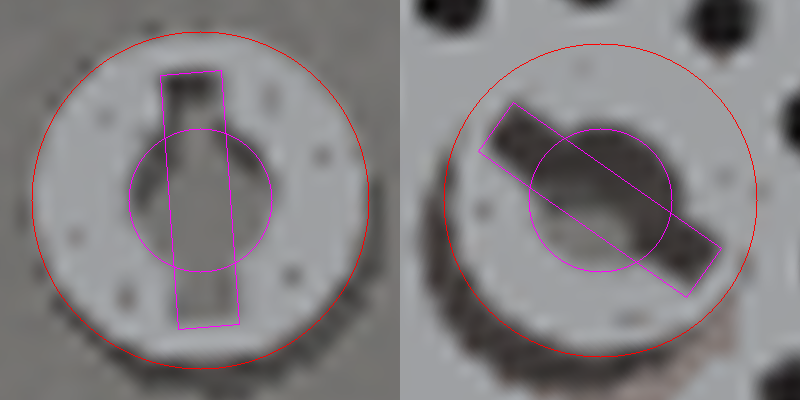

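Overlays fit with:
- **Spindle:** (0.5925, −0.0275), key at about 109°.
- **Spacer:** (0.4184, 0.1976), slot at about 94°.
- **Rotor:** (0.5975, 0.3043), slot at about 145°.

Next I move over the spacer.

Request:
{"method": "apply_moves", "body": {"motion": [{"dp": [3, 4.2, 0], "dr": [0, 0, 5], "hand": 9.1}, {"dp": [3, 4.2, 0], "dr": [0, 0, 5], "hand": 9.1}, {"dp": [3, 4.2, 0], "dr": [0, 0, 5], "hand": 9.1}, {"dp": [3, 4.2, 0], "dr": [0, 0, 5], "hand": 9.1}, {"dp": [3, 4.2, 0], "dr": [0, 0, 5], "hand": 9.1}, {"dp": [3, 4.2, 0], "dr": [0, 0, 5], "hand": 9.1}, {"dp": [3, 4.2, 0], "dr": [0, 0, 5], "hand": 9.1}, {"dp": [3, 4.2, 0], "dr": [0, 0, 5], "hand": 9.1}, {"dp": [3, 4.2, 0], "dr": [0, 0, 5], "hand": 9.1}], "force": 30}}

```text
time: 1.58
tcp_pos: [0.4227, -0.2528, 0.215]
tcp_rot: [179.9, 0.0, 58.7]
wrist_force: [1.7, 0.2, -0.1]
width: 0.987
```

Request:
{"method": "apply_moves", "body": {"motion": [{"dp": [0, 5, 0], "dr": [0, 0, 4.6], "hand": 9.1}, {"dp": [0, 5, 0], "dr": [0, 0, 4.6], "hand": 9.1}, {"dp": [0, 5, 0], "dr": [0, 0, 4.6], "hand": 9.1}, {"dp": [0, 5, 0], "dr": [0, 0, 4.6], "hand": 9.1}, {"dp": [0, 5, 0], "dr": [0, 0, 4.6], "hand": 9.1}, {"dp": [0, 5, 0], "dr": [0, 0, 4.6], "hand": 9.1}, {"dp": [0, 5, 0], "dr": [0, 0, 4.6], "hand": 9.1}, {"dp": [0, 5, 0], "dr": [0, 0, 4.6], "hand": 9.1}, {"dp": [0, 5, 0], "dr": [0, 0, 4.6], "hand": 9.1}, {"dp": [0, 0, 0], "dr": [0, 0, 0], "hand": 9.1}]}}

```text
time: 2.82
tcp_pos: [0.4211, 0.1999, 0.215]
tcp_rot: [180.0, -0.1, 100.3]
wrist_force: [0.3, -0.6, -0.3]
width: 0.988
```

Request:
{"method": "apply_moves", "body": {"motion": [{"dp": [-0.25, -0.2, -5], "dr": [0, 0, 0], "hand": 9.1}, {"dp": [0, 0, -5], "dr": [0, 0, 0], "hand": 9.1}, {"dp": [0, 0, -4], "dr": [0, 0, 0], "hand": 9.1}, {"dp": [0, 0, -3], "dr": [0, 0, 0], "hand": 9.1}, {"dp": [0, 0, -2], "dr": [0, 0, 0], "hand": 9.1}, {"dp": [0, 0, -1.4], "dr": [0, 0, 0], "hand": 9.1}, {"dp": [0, 0, 0], "dr": [0, 0, 0], "hand": 9.1}, {"dp": [0, 0, 0], "dr": [0, 0, 0], "hand": 9.1}]}}

```text
time: 3.82
tcp_pos: [0.4199, 0.194, 0.0113]
tcp_rot: [179.9, -0.0, 99.9]
wrist_force: [0.9, -0.4, 0.3]
width: 0.99
```

Run:
```python
from h import *
s=snap('top'); a=cv2.resize(s['color'][230:300,160:240,::-1],(400,350),interpolation=cv2.INTER_CUBIC)
s=snap('side'); b=cv2.resize(s['color'][150:220,160:240,::-1],(400,350),interpolation=cv2.INTER_CUBIC)
cv2.imwrite('pics/pre1.png',np.hstack([a,b])); print(ctrl.get_state()['tcp_pos'])
```

```text
[0.41996966 0.19406986 0.01139652]
```

View pics/pre1.png

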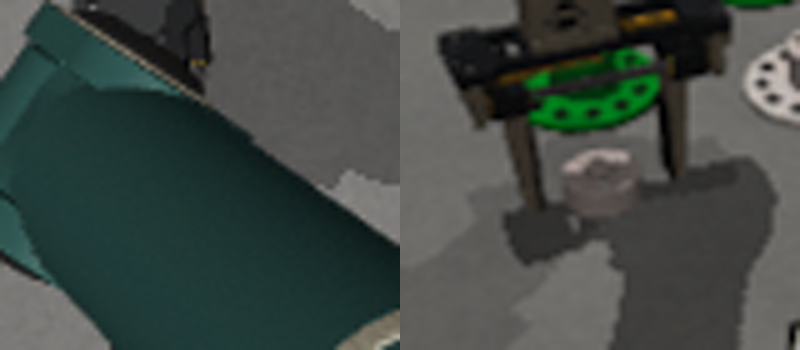

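Request:
{"method": "apply_moves", "body": {"motion": [{"dp": [-0.15, 0.35, -0.5], "dr": [0, 0, 0], "hand": 9.1}, {"dp": [0, 0, 0], "dr": [0, 0, 0], "hand": 9.1}, {"dp": [0, 0, 0], "dr": [0, 0, 0], "hand": 5}, {"dp": [0, 0, 0], "dr": [0, 0, 0], "hand": 5}, {"dp": [0, 0, 0], "dr": [0, 0, 0], "hand": 5}, {"dp": [0, 0, 0], "dr": [0, 0, 0], "hand": 5}, {"dp": [0, 0, 0], "dr": [0, 0, 0], "hand": 5}], "force": 30}}

```text
time: 4.8
tcp_pos: [0.4179, 0.1974, 0.0056]
tcp_rot: [180.0, 0.0, 99.9]
wrist_force: [0.0, 0.4, -0.0]
width: 0.606
```

Request:
{"method": "apply_moves", "body": {"motion": [{"dp": [0, 0, 3], "dr": [0, 0, 0], "hand": 5}, {"dp": [0, 0, 6], "dr": [0, 0, 0], "hand": 5}, {"dp": [0, 0, 6.2], "dr": [0, 0, 0], "hand": 5}, {"dp": [2.9, -3.75, 0], "dr": [0, 0, 2.5], "hand": 5}, {"dp": [2.9, -3.75, 0], "dr": [0, 0, 2.5], "hand": 5}, {"dp": [2.9, -3.75, 0], "dr": [0, 0, 2.5], "hand": 5}, {"dp": [2.9, -3.75, 0], "dr": [0, 0, 2.5], "hand": 5}, {"dp": [2.9, -3.75, 0], "dr": [0, 0, 2.5], "hand": 5}, {"dp": [2.9, -3.75, 0], "dr": [0, 0, 2.5], "hand": 5}, {"dp": [0, 0, 0], "dr": [0, 0, 0], "hand": 5}, {"dp": [0, 0, 0], "dr": [0, 0, 0], "hand": 5}]}}

```text
time: 6.18
tcp_pos: [0.591, -0.0269, 0.1571]
tcp_rot: [-179.9, -0.1, 114.9]
wrist_force: [-0.1, 0.5, -1.4]
width: 0.608
```

Run:
```python
from h import *
s=snap('top'); a=cv2.resize(s['color'][165:235,239:319,::-1],(400,350),interpolation=cv2.INTER_CUBIC)
s=snap('side'); b=cv2.resize(s['color'][160:230,222:302,::-1],(400,350),interpolation=cv2.INTER_CUBIC)
cv2.imwrite('pics/pre2.png',np.hstack([a,b])); print(ctrl.get_state()['tcp_pos'],ctrl.get_state()['tcp_rot'])
```

```text
[ 0.59098532 -0.02599027  0.15754577] [-1.79978765e+02 -3.66465537e-02  1.15024731e+02]
```

View pics/pre2.png

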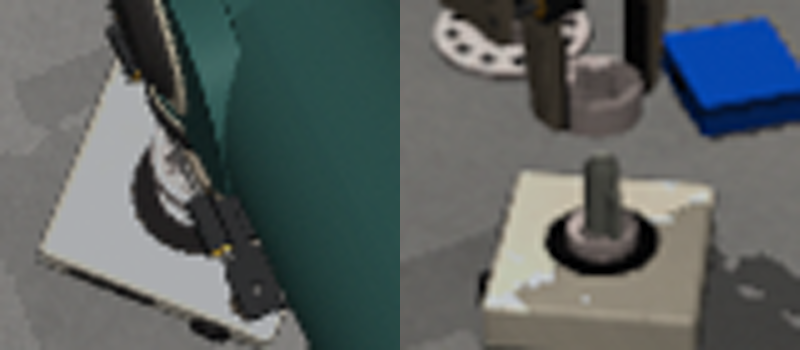

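Request:
{"method": "apply_moves", "body": {"motion": [{"dp": [0.15, -0.1, -2], "dr": [0, 0, 0], "hand": 5}, {"dp": [0, 0, -1.5], "dr": [0, 0, 0], "hand": 5}, {"dp": [0, 0, 0], "dr": [0, 0, 0], "hand": 5}, {"dp": [0, 0, 0], "dr": [0, 0, 0], "hand": 5}]}}

```text
time: 6.78
tcp_pos: [0.5932, -0.0283, 0.1224]
tcp_rot: [-180.0, -0.0, 114.9]
wrist_force: [0.7, -0.6, -1.0]
width: 0.607
```

Request:
{"method": "apply_moves", "body": {"motion": [{"dp": [-0.05, 0.05, -0.4], "dr": [0, 0, 0], "hand": 5}, {"dp": [0, 0, -0.4], "dr": [0, 0, 0], "hand": 5}, {"dp": [0, 0, -0.4], "dr": [0, 0, 0], "hand": 5}, {"dp": [0, 0, 0], "dr": [0, 0, 0], "hand": 5}]}}

```text
time: 7.28
tcp_pos: [0.5931, -0.028, 0.1104]
tcp_rot: [180.0, 0.0, 114.9]
wrist_force: [2.4, -0.7, -2.1]
width: 0.608
```

Request:
{"method": "apply_moves", "body": {"motion": [{"dp": [0.05, 0, -0.2], "dr": [0, 0, 0], "hand": 5}, {"dp": [0, 0, -0.2], "dr": [0, 0, 0], "hand": 5}, {"dp": [0, 0, -0.2], "dr": [0, 0, 0], "hand": 5}, {"dp": [0, 0, -0.2], "dr": [0, 0, 0], "hand": 5}, {"dp": [0, 0, 0], "dr": [0, 0, 0], "hand": 5}]}}

```text
time: 7.9
tcp_pos: [0.5932, -0.028, 0.1024]
tcp_rot: [-180.0, -0.0, 114.9]
wrist_force: [-0.7, -0.5, -1.6]
width: 0.605
```

No upward force at 4 mm below the key top, so the slot is over the key. Continuing down.

Request:
{"method": "apply_moves", "body": {"motion": [{"dp": [0, 0, -0.4], "dr": [0, 0, 0], "hand": 5}, {"dp": [0, 0, -0.4], "dr": [0, 0, 0], "hand": 5}, {"dp": [0, 0, -0.4], "dr": [0, 0, 0], "hand": 5}, {"dp": [0, 0, -0.4], "dr": [0, 0, 0], "hand": 5}, {"dp": [0, 0, -0.4], "dr": [0, 0, 0], "hand": 5}, {"dp": [0, 0, -0.4], "dr": [0, 0, 0], "hand": 5}, {"dp": [0, 0, 0], "dr": [0, 0, 0], "hand": 5}]}}

```text
time: 8.78
tcp_pos: [0.5932, -0.028, 0.0783]
tcp_rot: [-180.0, -0.0, 114.9]
wrist_force: [0.4, 0.2, -1.7]
width: 0.608
```

Request:
{"method": "apply_moves", "body": {"motion": [{"dp": [0, 0, -0.2], "dr": [0, 0, 0], "hand": 5}, {"dp": [0, 0, -0.2], "dr": [0, 0, 0], "hand": 5}, {"dp": [0, 0, -0.1], "dr": [0, 0, 0], "hand": 5}, {"dp": [0, 0, 0], "dr": [0, 0, 0], "hand": 5}]}}

```text
time: 9.28
tcp_pos: [0.5933, -0.028, 0.0735]
tcp_rot: [-180.0, -0.0, 114.9]
wrist_force: [-0.1, 0.6, -0.8]
width: 0.606
```

Nearly home (about 1 mm left). I'll lower a little more and release slowly.

Request:
{"method": "apply_moves", "body": {"motion": [{"dp": [0, 0, -0.1], "dr": [0, 0, 0], "hand": 5}, {"dp": [0, 0, 0], "dr": [0, 0, 0], "hand": 5}, {"dp": [0, 0, 0], "dr": [0, 0, 0], "hand": 6.5}, {"dp": [0, 0, 0], "dr": [0, 0, 0], "hand": 8}, {"dp": [0, 0, 0], "dr": [0, 0, 0], "hand": 9.1}, {"dp": [0, 0, 0], "dr": [0, 0, 0], "hand": 9.1}, {"dp": [0, 0, 3], "dr": [0, 0, 0], "hand": 9.1}, {"dp": [0, 0, 5], "dr": [0, 0, 0], "hand": 9.1}, {"dp": [0, 0, 5], "dr": [0, 0, 0], "hand": 9.1}]}}

```text
time: 10.4
tcp_pos: [0.593, -0.0279, 0.2038]
tcp_rot: [-180.0, -0.0, 114.9]
wrist_force: [0.0, -0.5, -1.0]
width: 0.988
```

Request:
{"method": "apply_moves", "body": {"motion": [{"dp": [0.05, 4.75, 0], "dr": [0, 0, 4.3], "hand": 9.1}, {"dp": [0.05, 4.75, 0], "dr": [0, 0, 4.3], "hand": 9.1}, {"dp": [0.05, 4.75, 0], "dr": [0, 0, 4.3], "hand": 9.1}, {"dp": [0.05, 4.75, 0], "dr": [0, 0, 4.3], "hand": 9.1}, {"dp": [0.05, 4.75, 0], "dr": [0, 0, 4.3], "hand": 9.1}, {"dp": [0.05, 4.75, 0], "dr": [0, 0, 4.3], "hand": 9.1}, {"dp": [0.05, 4.75, 0], "dr": [0, 0, 4.3], "hand": 9.1}, {"dp": [0, 0, 0], "dr": [0, 0, 0], "hand": 9.1}, {"dp": [0, 0, 0], "dr": [0, 0, 0], "hand": 9.1}]}}

```text
time: 11.52
tcp_pos: [0.5969, 0.3038, 0.2022]
tcp_rot: [-179.9, 0.0, 145.0]
wrist_force: [0.2, -0.9, 0.4]
width: 0.989
```

Run:
```python
from h import *
s=snap('top'); P=cloud(s)[180:225,255:305].reshape(-1,3)
d=np.hypot(P[:,0]-.5925,P[:,1]+.0275); q=P[(d>.014)&(d<.026)&(P[:,2]>.08)]; print('spacer top z',len(q),np.percentile(q[:,2],[10,50,90]),q.mean(0))
a=cv2.resize(s['color'][165:235,239:319,::-1],(400,350),interpolation=cv2.INTER_CUBIC)
s=snap('side'); b=cv2.resize(s['color'][170:240,222:302,::-1],(400,350),interpolation=cv2.INTER_CUBIC)
cv2.imwrite('pics/sp.png',np.hstack([a,b])); print(ctrl.get_state()['tcp_pos'],ctrl.get_state()['tcp_rot'])
```

```text
spacer top z 190 [0.08684838 0.08984468 0.09262368] [ 0.59188129 -0.02744411  0.09011482]
[0.59750069 0.30252048 0.20237843] [-1.79944692e+02  5.35265561e-02  1.44858712e+02]
```

View pics/sp.png

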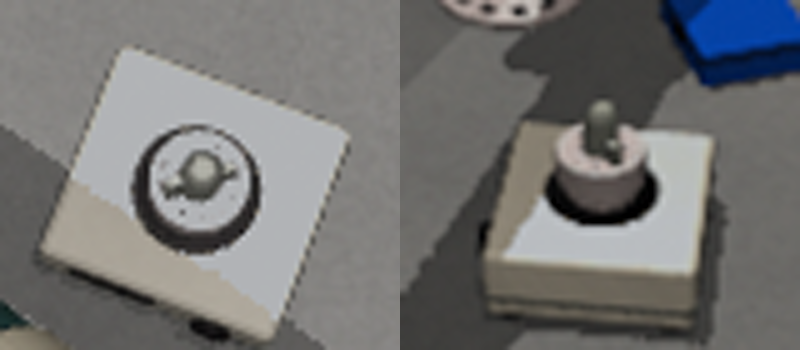

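The picture shows the spacer flat on the shoulder with its top at 0.090 m (0.089 expected), so it is home. Now the rotor.

Request:
{"method": "apply_moves", "body": {"motion": [{"dp": [0, 0.15, -5], "dr": [0, 0, 0], "hand": 9.1}, {"dp": [0, 0, -5], "dr": [0, 0, 0], "hand": 9.1}, {"dp": [0, 0, -4], "dr": [0, 0, 0], "hand": 9.1}, {"dp": [0, 0, -2.4], "dr": [0, 0, 0], "hand": 9.1}, {"dp": [0, 0, 0], "dr": [0, 0, 0], "hand": 9.1}, {"dp": [0, 0, 0], "dr": [0, 0, 0], "hand": 9.1}]}}

```text
time: 12.38
tcp_pos: [0.5979, 0.3065, 0.0404]
tcp_rot: [179.9, 0.1, 145.0]
wrist_force: [0.1, 0.3, 0.4]
width: 0.992
```

Request:
{"method": "apply_moves", "body": {"motion": [{"dp": [-0.05, -0.2, -1.5], "dr": [0, 0, 0], "hand": 9.1}, {"dp": [0, 0, -1], "dr": [0, 0, 0], "hand": 9.1}, {"dp": [0, 0, 0], "dr": [0, 0, 0], "hand": 9.1}, {"dp": [0, 0, 0], "dr": [0, 0, 0], "hand": 9.1}]}}

```text
time: 12.88
tcp_pos: [0.5963, 0.3042, 0.0137]
tcp_rot: [180.0, -0.0, 145.0]
wrist_force: [0.3, -0.1, 0.4]
width: 0.989
```

Request:
{"method": "apply_moves", "body": {"motion": [{"dp": [0.1, 0, 0], "dr": [0, 0, 0], "hand": 9.1}, {"dp": [0, 0, 0], "dr": [0, 0, 0], "hand": 4.6}, {"dp": [0, 0, 0], "dr": [0, 0, 0], "hand": 4.6}, {"dp": [0, 0, 0], "dr": [0, 0, 0], "hand": 4.6}, {"dp": [0, 0, 0], "dr": [0, 0, 0], "hand": 4.6}, {"dp": [0, 0, 0], "dr": [0, 0, 0], "hand": 4.6}], "force": 40}}

```text
time: 13.62
tcp_pos: [0.5974, 0.3042, 0.0137]
tcp_rot: [180.0, 0.0, 145.0]
wrist_force: [0.6, 0.6, 0.6]
width: 0.562
```

Request:
{"method": "apply_moves", "body": {"motion": [{"dp": [0, 0, 2.5], "dr": [0, 0, 0], "hand": 4.6}, {"dp": [0, 0, 6], "dr": [0, 0, 0], "hand": 4.6}, {"dp": [0, 0, 6], "dr": [0, 0, 0], "hand": 4.6}, {"dp": [-0.05, -4.15, 0], "dr": [0, 0, -4.5], "hand": 4.6}, {"dp": [-0.05, -4.15, 0], "dr": [0, 0, -4.5], "hand": 4.6}, {"dp": [-0.05, -4.15, 0], "dr": [0, 0, -4.5], "hand": 4.6}, {"dp": [-0.05, -4.15, 0], "dr": [0, 0, -4.5], "hand": 4.6}, {"dp": [-0.05, -4.15, 0], "dr": [0, 0, -4.5], "hand": 4.6}, {"dp": [-0.05, -4.15, 0], "dr": [0, 0, -4.5], "hand": 4.6}, {"dp": [-0.05, -4.15, 0], "dr": [0, 0, -4.5], "hand": 4.6}, {"dp": [-0.05, -4.15, 0], "dr": [0, 0, -4.5], "hand": 4.6}, {"dp": [0, 0, 0], "dr": [0, 0, 0], "hand": 4.6}]}}

```text
time: 15.12
tcp_pos: [0.593, -0.033, 0.1593]
tcp_rot: [-179.9, 0.2, 108.6]
wrist_force: [-0.7, 1.1, -3.4]
width: 0.561
```

Run:
```python
from h import *
s=snap('top'); a=cv2.resize(s['color'][165:235,239:319,::-1],(400,350),interpolation=cv2.INTER_CUBIC)
s=snap('side'); b=cv2.resize(s['color'][160:230,222:302,::-1],(400,350),interpolation=cv2.INTER_CUBIC)
cv2.imwrite('pics/pre3.png',np.hstack([a,b])); print(ctrl.get_state()['tcp_pos'],ctrl.get_state()['tcp_rot'],ctrl.get_state()['width'])
```

```text
[ 0.59310572 -0.02780412  0.15956135] [ 1.79962967e+02 -6.56380593e-03  1.09003553e+02] 0.562010625725497
```

View pics/pre3.png

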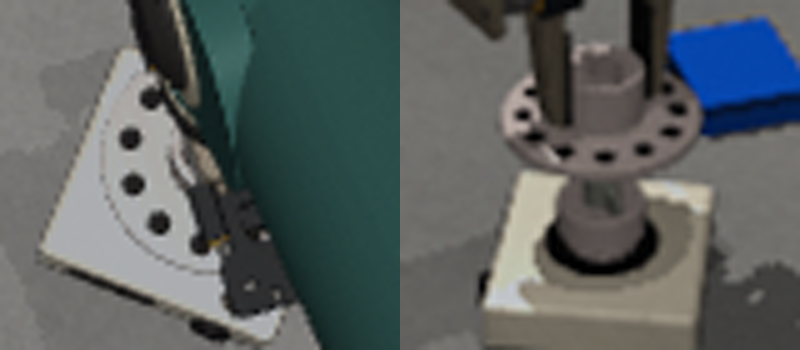

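The rotor is held level above the spindle. Bottom = TCP − 0.0137, so the key top is at TCP 0.1147 and home is at 0.1027.

Request:
{"method": "apply_moves", "body": {"motion": [{"dp": [0, 0, -1.5], "dr": [0, 0, 0], "hand": 4.6}, {"dp": [0, 0, -0.8], "dr": [0, 0, 0], "hand": 4.6}, {"dp": [0, 0, -0.6], "dr": [0, 0, 0], "hand": 4.6}, {"dp": [0, 0, -0.6], "dr": [0, 0, 0], "hand": 4.6}, {"dp": [0, 0, -0.5], "dr": [0, 0, 0], "hand": 4.6}, {"dp": [0, 0, 0], "dr": [0, 0, 0], "hand": 4.6}]}}

```text
time: 15.98
tcp_pos: [0.5932, -0.028, 0.1182]
tcp_rot: [-180.0, -0.0, 109.0]
wrist_force: [0.3, -0.1, -3.1]
width: 0.562
```

Request:
{"method": "apply_moves", "body": {"motion": [{"dp": [0, 0, -0.2], "dr": [0, 0, 0], "hand": 4.6}, {"dp": [0, 0, -0.2], "dr": [0, 0, 0], "hand": 4.6}, {"dp": [0, 0, -0.2], "dr": [0, 0, 0], "hand": 4.6}, {"dp": [0, 0, -0.2], "dr": [0, 0, 0], "hand": 4.6}, {"dp": [0, 0, 0], "dr": [0, 0, 0], "hand": 4.6}]}}

```text
time: 16.6
tcp_pos: [0.5932, -0.0281, 0.1104]
tcp_rot: [-180.0, -0.0, 109.0]
wrist_force: [-0.1, -0.6, -3.3]
width: 0.567
```

Request:
{"method": "apply_moves", "body": {"motion": [{"dp": [0, 0, -0.2], "dr": [0, 0, 0], "hand": 4.6}, {"dp": [0, 0, -0.2], "dr": [0, 0, 0], "hand": 4.6}, {"dp": [0, 0, -0.2], "dr": [0, 0, 0], "hand": 4.6}, {"dp": [0, 0, -0.1], "dr": [0, 0, 0], "hand": 4.6}, {"dp": [0, 0, 0], "dr": [0, 0, 0], "hand": 4.6}]}}

```text
time: 17.23
tcp_pos: [0.5932, -0.028, 0.1035]
tcp_rot: [-180.0, -0.0, 109.0]
wrist_force: [-0.2, -0.2, -3.2]
width: 0.561
```

Request:
{"method": "apply_moves", "body": {"motion": [{"dp": [0, 0, -0.1], "dr": [0, 0, 0], "hand": 4.6}, {"dp": [0, 0, 0], "dr": [0, 0, 0], "hand": 4.6}, {"dp": [0, 0, 0], "dr": [0, 0, 0], "hand": 4.6}]}}

```text
time: 17.6
tcp_pos: [0.5934, -0.028, 0.1027]
tcp_rot: [180.0, 0.0, 109.0]
wrist_force: [-0.9, -0.5, -2.2]
width: 0.563
```

Request:
{"method": "apply_moves", "body": {"motion": [{"dp": [0, 0, -0.05], "dr": [0, 0, 0], "hand": 4.6}, {"dp": [0, 0, 0], "dr": [0, 0, 0], "hand": 6}, {"dp": [0, 0, 0], "dr": [0, 0, 0], "hand": 7.5}, {"dp": [0, 0, 0], "dr": [0, 0, 0], "hand": 9.1}, {"dp": [0, 0, 0], "dr": [0, 0, 0], "hand": 9.1}, {"dp": [0, 0, 2], "dr": [0, 0, 0], "hand": 9.1}, {"dp": [0, 0, 5], "dr": [0, 0, 0], "hand": 9.1}, {"dp": [0, 0, 5], "dr": [0, 0, 0], "hand": 9.1}, {"dp": [0, 5, 0], "dr": [0, 0, 0], "hand": 9.1}, {"dp": [0, 5, 0], "dr": [0, 0, 0], "hand": 9.1}, {"dp": [0, 5, 0], "dr": [0, 0, 0], "hand": 9.1}, {"dp": [0, 5, 0], "dr": [0, 0, 0], "hand": 9.1}]}}

```text
time: 19.1
tcp_pos: [0.5935, 0.1736, 0.2239]
tcp_rot: [179.9, 0.0, 109.0]
wrist_force: [-0.1, 0.9, -0.3]
width: 0.988
```

Request:
{"method": "apply_moves", "body": {"motion": [{"dp": [0, 5, 0], "dr": [0, 0, 0], "hand": 9.1}, {"dp": [0, 4, 0], "dr": [0, 0, 0], "hand": 9.1}, {"dp": [0, 0, 0], "dr": [0, 0, 0], "hand": 9.1}, {"dp": [0, 0, 0], "dr": [0, 0, 0], "hand": 9.1}]}}

```text
time: 19.6
tcp_pos: [0.5936, 0.2612, 0.2228]
tcp_rot: [180.0, 0.0, 109.0]
wrist_force: [-0.0, -0.7, -0.3]
width: 0.984
```

Run:
```python
from h import *
s=snap('top'); P=cloud(s)[160:240,235:325].reshape(-1,3)
d=np.hypot(P[:,0]-.5925,P[:,1]+.0275)
q=P[(d>.014)&(d<.024)&(P[:,2]>.118)]; print('hub top z (exp .129)',len(q),np.percentile(q[:,2],[10,50,90]),q.mean(0))
q=P[(d>.03)&(d<.07)&(P[:,2]>.085)]; print('disc z (exp .097)',len(q),np.percentile(q[:,2],[10,50,90]),cv2.minEnclosingCircle((q[:,:2]*1000).astype(np.float32)))
A=np.c_[q[:,:2]-q[:,:2].mean(0),np.ones(len(q))]; print('tilt',np.linalg.lstsq(A,q[:,2],rcond=None)[0])
a=cv2.resize(s['color'][165:235,239:319,::-1],(400,350),interpolation=cv2.INTER_CUBIC)
s=snap('side'); b=cv2.resize(s['color'][170:240,222:302,::-1],(400,350),interpolation=cv2.INTER_CUBIC)
cv2.imwrite('pics/fin.png',np.hstack([a,b])); st=ctrl.get_state();print(st['tcp_pos'],st['time'],st['wrist_force'])
```

```text
hub top z (exp .129) 157 [0.12691604 0.12980009 0.1321925 ] [ 0.59260007 -0.02756041  0.12949419]
disc z (exp .097) 1136 [0.09492661 0.09772034 0.10024164] ((592.661376953125, -28.770795822143555), 59.869728088378906)
tilt [ 0.00150391 -0.00328718  0.09765801]
[0.59400181 0.26011787 0.22253045] 19.7 [-0.49358243  0.07446623  0.02439345]
```

View pics/fin.png

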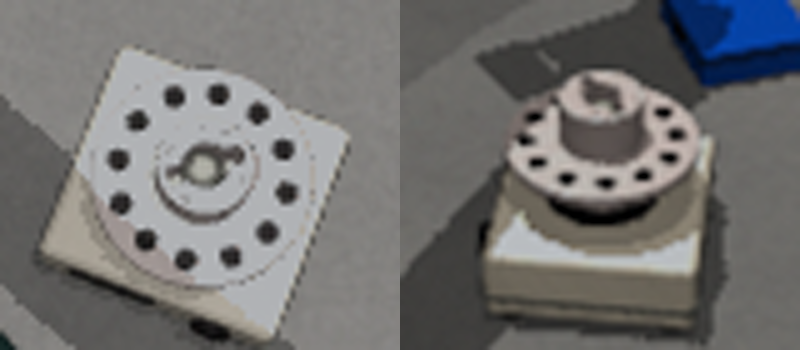

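The rotor is flat and centred. Its hub top reads 0.1298 m (0.129 expected) and its tilt is under 0.3°, so it is home. The gripper is clear, so I'm handing in.

```bash
python3 -c "
from cell import ctrl
print(ctrl.hand_in())"
```

```text
the job is handed in; nothing more can be done
None
```

The spacer and then the rotor are both down fully home on the spindle, released, and the job was handed in at about 20 s of the 72 s allowed. From the images I put the key at about 109°. I turned the spacer +15° and the rotor −36° to match, and both dropped past the key with almost no contact force.

| Check after release | Measured | Expected |
|---|---|---|
| Spacer top height | 0.090 m | 0.089 m |
| Rotor disc top height | 0.0977 m | 0.097 m |
| Rotor hub top height | 0.1298 m | 0.129 m |
| Rotor centre to spindle axis | within about 1.3 mm | under 4 mm |
| Rotor tilt | about 0.2° | under 4° |

The gripper was open and about 29 cm away at hand-in. I never reached for the collar, bottle, dish, slide box or green look-alikes, but I did not re-measure their positions at the end. No check failed or disagreed beyond the 1 mm or so seen in the camera heights.

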